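# Set the scraper of a board gluer to its gauge

### The arm

A 6-joint arm with a two-finger parallel gripper is mounted at the origin on the work surface. World frame = base frame: x ahead of the robot, y to its left, z up, the work surface at z = 0. Lengths are in m, angles in rad, forces in N, time in s.
With the tool pointing down it reaches from about 0.325 to 0.775 m from the base axis. Payload 9.3 kg.
Tool frame: the origin (TCP) lies at the very end of the fingers, on their centre line; the grasp point (between the pads) lies 19 mm behind it (env.grip_point_offset is the distance from the TCP to the grasp point, in m); z points along the fingers, y is the direction in which the jaws open and shut (so a half turn about z gives the same grasp; the last joint's range is limited). The gripper opens to 85 mm and grips with 20 to 120 N. Pads are 22 mm wide; open, the fingers measure 114 mm over their backs; the gripper's body (76 mm by 85 mm) begins 54 mm behind the grasp point. The pads swing forward as they close: fully open they stand 13 mm farther back than shut.
Start: joints at [1.058, 0.259, 0.021, 1.334, 0, 1.418], TCP at [0.194, 0.515, 0.231] pointing down, gripper open.
Joint ranges: [-3.04, 3.04], [-0.91, 1.82], [-1.04, 1.36], [-1.92, 1.95], [-1.52, 1.45], [-3.14, 3.14]. Speed limits (rad/s): [2.22, 2.22, 2.79, 3.14, 3.14, 3.14].

### API

Orientations are given as a 3x3 rotation matrix whose columns are the frame's x, y, z axes.
In Python, from rig import env, vision gives the robot as it stands. The module is installed in compiled form; this text tells all that it offers.
- The arm moves only by the shell command python3 -m creep 'ROWS'. ROWS is a JSON object of lists of equal length, an entry for each row: "hand": the opening, from 0 (shut) to 1 (fully open); "travel": the shift along the tool's x, y, z in m, a list of three; "turn": the turn about the tool's z in rad. A call has 1 to 20 rows; each row is the pose to reach, as a shift and turn from the pose commanded when the call began, along the tool's axes at that moment; what a row does not reach only later rows make up. A row lasts 1/10 s, in which the tool goes at most 50 mm and 8.59 degrees, less where a joint would pass 70% of its speed; a pose out of reach is approached as far as the arm can. A call with a gripper value outside its range is refused whole. The fingers move at their own pace and stop on an object; the grip force is fixed at half the most. Time passes only in rows, so rows that repeat a pose let the fingers close. It gives the time, the measured TCP pose, the force and the opening at its end, in the units of the state.
- env.sense(): the state, without advancing time (a new reading comes with each control period).
- vision.read_camera(name): name is "scene" or "top"; returns the picture (384x512x3 uint8, blue, green, red); there is no depth.
- vision.camera_model(name): a dict with "K" (3x3 intrinsics, pixels), "T" (4x4, takes a point from camera to world coordinates). Camera axes: x right, y up, looking along -z (the intrinsics and any distortion apply to the point x, -y, -z); pixel columns grow to the right and rows downward; lengths in m; the calibration is good to about 2 mm. A picture is of the moment at which its call begins. camera_model takes no time and is no camera call.
- env.job_done(): hands the job in, once; it reports no verdict.
The state is a dict: "clock": time; "q": joint angles; "joint_velocities": joint speeds; "joint_efforts": joint torques, N m; "ee_pos": TCP position; "eef_rot": TCP orientation; "ft_force": force on the tool from outside, world axes, zero at the start; "torque": the same for the moment, N m; "opening": opening from 0.0 (shut) to 1.0 (fully open).
Only numpy, scipy, OpenCV 4.12 (cv2) and the standard library are available. Lean on these libraries where they do the work, as an engineer would, in place of code of your own. Each camera call takes 0.05 s, during which the arm holds its last target. There are 200 camera calls.

### The job

Two identical little glue spreaders stand on the studio table; one has a flat steel gauge lying in the gap under its scraper. On that one, turn the handle of the adjusting screw clockwise until the scraper just drags on the gauge, lightly and not squeezing it hard, then let go. Leave the gauge lying where it is and leave the other spreader's screw alone.

Things in the scene. Friction and masses are not known exactly. Their poses are not given: they have to be found in the camera images.
- work_handle (a point): Grip point of the screw handle to turn, on its upright axis, 108 mm above the table. Upright black bar 50 mm long (own x), 12 mm thick (own y), 36 mm high, top 13 mm above this point; it turns but does not sink, and stays as left (friction 0.05 N m). Starts 17 to 52 degrees clockwise (from above) of the bed's length; the drag is right when it lies in line over the bridge, 90 degrees (80 to 105).
- work_scraper: Steel scraper plate of that spreader, under the bridge below the handle: 62 mm wide (own y, along the bridge), 8 mm thick (own x, along the bed), 22 mm high; origin mid lower edge, z up. It does not turn: its yaw is the spreader's. Each radian clockwise lowers it 5 mm; it starts 2 to 6 mm clear, touches the gauge at 77 degrees, then its spring presses 5 N harder per radian.
- gauge: Loose flat steel strip, 150 mm long (own x), 24 mm wide, 6 mm thick, 0.15 kg, origin mid underside. Lies roughly along the spreader's bed, through the gap, showing on both sides of the bridge. The spreader is fixed: dark bed 160 x 110 x 12 mm; grey bridge across its middle, 108 mm long, 22 mm wide, its top 76 mm above the table, 9 mm below the handle bar's underside.
- spare_handle_end (a point): Point near one end of the screw handle of the other, identical fixed spreader, which has no gauge in it; 22 mm out from that screw's axis, 108 mm above the table. Not to be turned.

How it is judged:
By the outcome, as a careful person would: the job done as asked, in the order asked, and still so for the second after the job is handed in, with the robot touching nothing.
It also fails if it takes over 29 s, if anything falls off the work surface, if the arm or the gripper's body presses on something with over 40 N, if the wrist force passes 120 N, or if a joint passes its speed limit or range.

## Working session

There is one attempt and no reset: what is moved stays moved. The work goes in short steps, Python scripts to look and compute and a shell command to move; the robot and the scene stay as the last step left them, time stands still between calls to the robot, and variables do not carry over. Pictures are saved under pics/ and viewed, about 8 in all and at most 12, crops included, and the job is handed in when it is done.

```bash
mkdir -p pics; cat > h.py <<'E'
import numpy as np, cv2
from rig import env, vision
def proj(name,P):
    m=vision.camera_model(name);K=np.array(m["K"]);T=np.linalg.inv(np.array(m["T"]))
    p=np.atleast_2d(P)@T[:3,:3].T+T[:3,3]; p=p*[1,-1,-1]; u=p@K.T; return u[:,:2]/u[:,2:]
def back(name,uv,z):
    m=vision.camera_model(name);K=np.array(m["K"]);T=np.array(m["T"])
    uv=np.atleast_2d(uv).astype(float)
    d=np.c_[uv,np.ones(len(uv))]@np.linalg.inv(K).T*[1,-1,-1]@T[:3,:3].T
    o=T[:3,3]; return o+d*((z-o[2])/d[:,2])[:,None]
E
python3 - <<'E'
from h import *
for n in("scene","top"):
    im=vision.read_camera(n); cv2.imwrite(f"pics/{n}0.png",im); m=vision.camera_model(n); print(n,{k:np.round(v,3).tolist() if k in "KT" else v for k,v in m.items()})
print(env.sense()); print(env.grip_point_offset)
E
```

```text
scene {'K': [[396.336, 0.0, 254.658], [0.0, 396.336, 187.929], [0.0, 0.0, 1.0]], 'T': [[0.338, -0.796, 0.503, 0.879], [0.941, 0.276, -0.195, -0.121], [0.016, 0.539, 0.842, 0.695], [0.0, 0.0, 0.0, 1.0]]}
top {'K': [[418.027, 0.0, 252.137], [0.0, 418.027, 186.316], [0.0, 0.0, 1.0]], 'T': [[0.008, 0.997, -0.082, 0.498], [-1.0, 0.008, -0.002, -0.01], [-0.001, 0.082, 0.997, 0.927], [0.0, 0.0, 0.0, 1.0]]}
{'clock': 0.1, 'q': array([ 1.05837779e+00,  2.59179485e-01,  2.08671786e-02,  1.33368332e+00,
       -4.43657627e-06,  1.41821891e+00]), 'joint_velocities': array([ 0.00016082, -0.00200143,  0.00196652,  0.0002944 ,  0.00084155,
        0.00146654]), 'joint_efforts': array([ 5.83584071e-03, -5.56691873e+01,  3.45072448e+01,  1.14745792e-02,
       -1.29951477e-04, -2.89148613e-05]), 'ee_pos': array([0.19355039, 0.51457603, 0.23071455]), 'eef_rot': array([[-9.35952733e-01,  3.52125176e-01, -5.84134446e-04],
       [ 3.52125616e-01,  9.35952164e-01, -1.04743953e-03],
       [ 1.77892069e-04, -1.18604260e-03, -9.99999281e-01]]), 'ft_force': array([ 0.15616502, -0.38855577, -0.16466897]), 'torque': array([-0.02560293,  0.01582052,  0.06374916]), 'opening': 1.001993732332236}
0.0187
```

View pics/top0.png

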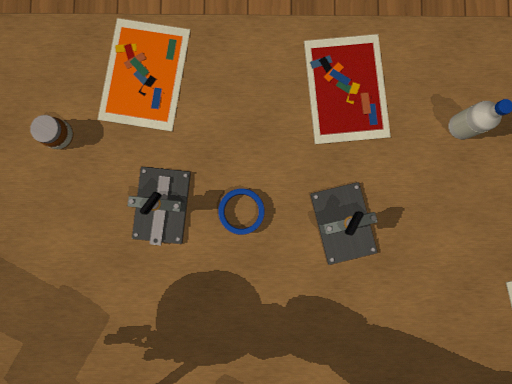

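View pics/scene0.png

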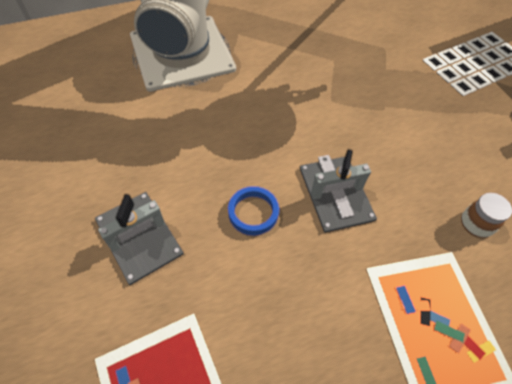

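Top view: the spreader with the gauge is the left one. Its handle is at about (150,203), its bed at about (162,205), and the gauge shows above and below the bridge. The spare is at about (350,222). I'll enlarge the working one to measure it.

```bash
python3 - <<'E'
from h import *
a=cv2.imread("pics/top0.png")[155:255,115:205]; b=cv2.imread("pics/scene0.png")[140:240,285:385]
a=cv2.resize(a,None,fx=4,fy=4,interpolation=cv2.INTER_CUBIC);b=cv2.resize(b,None,fx=4,fy=4,interpolation=cv2.INTER_CUBIC)
cv2.imwrite("pics/c1.png",np.hstack([a,b]))
im=cv2.imread("pics/top0.png")
g=im.max(2).astype(int)
m=(g<28).astype(np.uint8); m[:, :120]=0;m[:,200:]=0;m[:185]=0;m[225:]=0
n,l,s,c=cv2.connectedComponentsWithStats(m)
for i in range(1,n):
    if s[i,4]>40:
        pts=np.argwhere(l==i)[:,::-1].astype(np.float32);print(s[i],c[i],cv2.minAreaRect(pts), back("top",c[i],.121))
E
```

```text
[140 192  21  22 200] [150.095 202.87 ] ((149.91082763671875, 202.9351348876953), (8.454967498779297, 25.585468292236328), 36.02737808227539) [[0.53082751 0.18815335 0.121     ]]
```

View pics/c1.png

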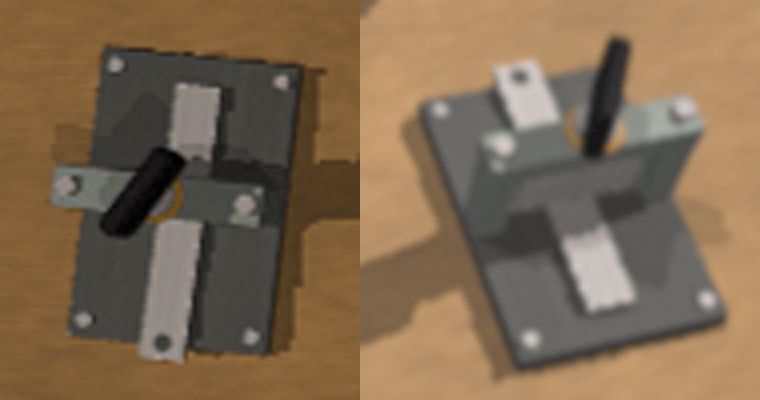

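The crop shows the bed corners at (105,47), (300,68), (266,355) and (70,334). The bridge bolts are at (68,185) and (244,204), and the handle runs from about (170,155) to (117,230).

```bash
python3 - <<'E'
from h import *
f=lambda p:np.array(p)/4+[115,155]-.4
c=back("top",f([(105,47),(300,68),(266,355),(70,334)]),.012)
print(c.round(4),c.mean(0).round(4),[np.linalg.norm(c[i]-c[i-1]).round(3) for i in range(4)])
d=c[0]-c[3]+c[1]-c[2];print("bed yaw",np.degrees(np.arctan2(d[1],d[0])))
b=back("top",f([(68,185),(244,204)]),.078);print("bridge",b.round(4),b.mean(0),np.degrees(np.arctan2(*(b[0]-b[1])[1::-1])))
h=back("top",f([(174,152),(113,233)]),.121);d=h[0]-h[1];print("handle",h.round(4),h.mean(0),np.linalg.norm(d),np.degrees(np.arctan2(d[1],d[0])))
d=back("top",[[0+100*np.sin(np.radians(36)),-100*np.cos(np.radians(36))],[0,0]],.121);d=d[0]-d[1];print(np.degrees(np.arctan2(d[1],d[0])))
k=lambda p:np.array(p)/4+[285,140]-.4
print("scene handle centre z.121",back("scene",k([(618,40)]) -[90,0],.121), "bolts",back("scene",k([(499-360,146),(683-360,110)]),.078))
E
```

```text
[[0.6156 0.2376 0.012 ]
 [0.6048 0.1298 0.012 ]
 [0.4479 0.1451 0.012 ]
 [0.4583 0.2519 0.012 ]] [0.5317 0.1911 0.012 ] [np.float64(0.158), np.float64(0.108), np.float64(0.158), np.float64(0.107)]
bed yaw -5.3750171584959
bridge [[0.5364 0.2364 0.078 ]
 [0.5275 0.1468 0.078 ]] [0.53191163 0.19158682 0.078     ] 84.31920790284578
handle [[0.5508 0.1732 0.121 ]
 [0.5115 0.2016 0.121 ]] [0.53115184 0.18740037 0.121     ] 0.04843014443817464 -35.779622863536765
-32.49812078310499
scene handle centre z.121 [[0.51398973 0.20463325 0.121     ]] bolts [[0.52526436 0.14644759 0.078     ]
 [0.53519456 0.23914253 0.078     ]]
```

Bed centre and bridge middle agree at about (0.532, 0.191). Bed yaw is −5.5°. The handle is at about −35°, roughly 29° clockwise of the bed and inside the stated range, so it needs about 60° more clockwise. I'll move above it with the jaws across the bar: tool shift (−0.430, −0.185), turn +0.25.

```bash
python3 -m creep '{"hand":[0.5,0.5,0.5,0.5,0.5,0.5,0.5,0.5,0.5,0.5,0.5,0.5,0.5,0.5,0.5,0.5],"travel":[[-0.04,-0.017,0],[-0.08,-0.034,0],[-0.12,-0.052,0],[-0.16,-0.069,0],[-0.2,-0.086,0],[-0.24,-0.103,0],[-0.28,-0.12,0],[-0.32,-0.138,0],[-0.36,-0.155,0],[-0.4,-0.172,0],[-0.43,-0.185,0],[-0.43,-0.185,0.03],[-0.43,-0.185,0.06],[-0.43,-0.185,0.06],[-0.43,-0.185,0.06],[-0.43,-0.185,0.06]],"turn":[0.02,0.04,0.07,0.1,0.13,0.16,0.19,0.22,0.25,0.25,0.25,0.25,0.25,0.25,0.25,0.25]}'
python3 - <<'E'
from h import *
im=vision.read_camera("scene")[80:240,265:425]; t=vision.read_camera("top")[125:285,80:240]
cv2.imwrite("pics/c2.png",cv2.resize(np.hstack([t,im]),None,fx=2.5,fy=2.5,interpolation=cv2.INTER_CUBIC))
s=env.sense();R=s["eef_rot"];print(s["q"],np.degrees(np.arctan2(R[1,1],R[0,1])))
E
```

```text
clock: 1.7
ee_pos: [0.5315, 0.1906, 0.1729]
eef_rot: [[-0.82, 0.572, 0.002], [0.572, 0.82, 0.0], [-0.001, 0.001, -1.0]]
ft_force: [-0.4, -0.2, 0.3]
opening: 0.5
[ 1.95768974e-01  3.04449791e-01 -6.38277529e-02  1.20011961e+00
 -2.49419621e-05  8.05059303e-01] 55.09031637747871
```

View pics/c2.png

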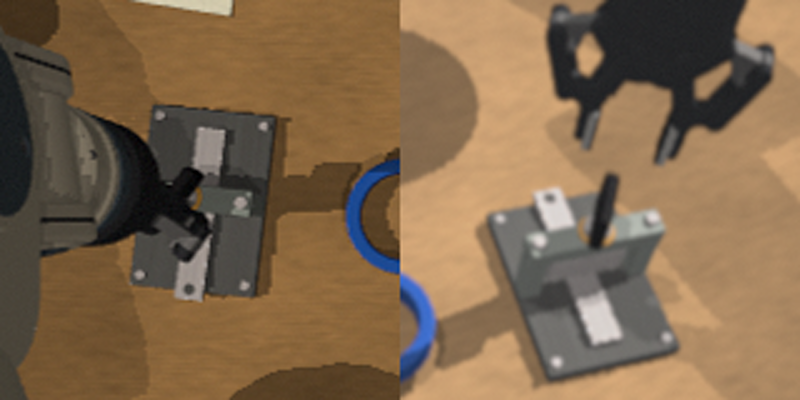

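The open fingers straddle the bar symmetrically, with finger tips at about (588,140) and (665,158) and the bar at about (605,190). I'll descend 80 mm and close.

```bash
python3 -m creep '{"hand":[0.5,0.5,0.5,0.5,0.5,0.5],"travel":[[0,0,0.02],[0,0,0.04],[0,0,0.06],[0,0,0.08],[0,0,0.08],[0,0,0.08]],"turn":[0,0,0,0,0,0]}' && python3 -m creep '{"hand":[0.3,0.2,0.1,0,0,0,0,0],"travel":[[0,0,0],[0,0,0],[0,0,0],[0,0,0],[0,0,0],[0,0,0],[0,0,0],[0,0,0]],"turn":[0,0,0,0,0,0,0,0]}'
python3 - <<'E'
from h import *
s=env.sense();print(s["opening"],s["torque"],s["ft_force"])
E
```

```text
clock: 2.4
ee_pos: [0.5313, 0.1904, 0.0923]
eef_rot: [[-0.82, 0.573, 0.001], [0.573, 0.82, 0.0], [-0.001, 0.001, -1.0]]
ft_force: [-0.1, 0.4, 0.2]
opening: 0.501
clock: 3.2
ee_pos: [0.5325, 0.1918, 0.0928]
eef_rot: [[-0.82, 0.572, 0.004], [0.572, 0.82, 0.003], [-0.001, 0.005, -1.0]]
ft_force: [3.0, 7.3, 1.5]
opening: 0.129
0.12919827032437667 [ 1.40130005 -0.49662865 -0.06021464] [3.04811545 7.3262535  1.52412499]
```

It is gripped at an 11 mm opening. The arm was pulled about 2 mm along +y of the tool, so the true axis is about (0.5325, 0.192), close to the bed centre. I'll re-centre by 2 mm and turn clockwise about 60° (1.06 rad).

```bash
python3 -m creep '{"hand":[0,0,0,0,0,0,0,0,0,0,0,0,0,0,0,0],"travel":[[0,0.001,0],[0,0.002,0],[0,0.002,0],[0,0.002,0],[0,0.002,0],[0,0.002,0],[0,0.002,0],[0,0.002,0],[0,0.002,0],[0,0.002,0],[0,0.002,0],[0,0.002,0],[0,0.002,0],[0,0.002,0],[0,0.002,0],[0,0.002,0]],"turn":[0,0,0.1,0.2,0.3,0.4,0.5,0.6,0.7,0.8,0.9,1.0,1.06,1.06,1.06,1.06]}'
python3 - <<'E'
from h import *
im=vision.read_camera("scene")[80:240,265:425]
cv2.imwrite("pics/c3.png",cv2.resize(im,None,fx=3,fy=3,interpolation=cv2.INTER_CUBIC))
s=env.sense();R=s["eef_rot"];print(s["opening"],s["torque"],s["ft_force"],np.degrees(np.arctan2(R[1,1],R[0,1])))
E
```

```text
clock: 4.8
ee_pos: [0.5323, 0.192, 0.0928]
eef_rot: [[0.099, 0.995, 0.002], [0.995, -0.099, 0.0], [0.001, 0.002, -1.0]]
ft_force: [-1.4, 0.4, 8.6]
opening: 0.131
0.13051942966460608 [-0.10678697  0.79507121 -0.02613798] [-2.72186548 -0.09718198  7.99505501] -5.669266127975259
```

View pics/c3.png

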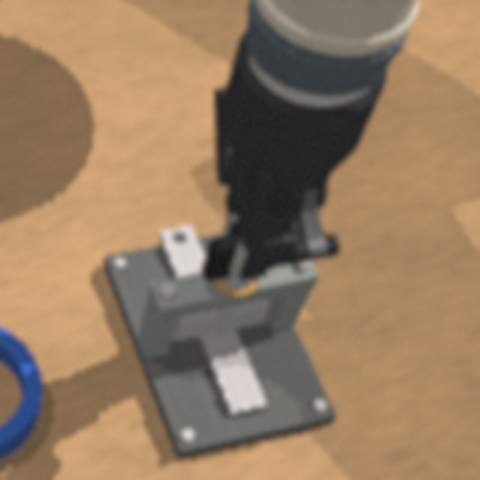

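The gripper now holds the bar in line over the bridge at about (240,265), with the jaws at −5.7° against the bed's −5.5°. The gauge looks unmoved at (240,385). Next I'll release, rise and back away toward the left-rear to get a clear view.

```bash
python3 -m creep '{"hand":[0.2,0.3,0.4,0.5,0.5,0.5,0.5,0.5,0.5,0.5,0.5],"travel":[[0,0,0],[0,0,0],[0,0,0],[0,0,0],[0,0,0],[0,0,-0.01],[0,0,-0.03],[0,0,-0.06],[0,0,-0.1],[0,0,-0.13],[0,0,-0.13]],"turn":[0,0,0,0,0,0,0,0,0,0,0]}' && python3 -m creep '{"hand":[0.5,0.5,0.5,0.5,0.5,0.5,0.5,0.5,0.5,0.5],"travel":[[0.03,0,0],[0.06,0,0],[0.09,0,0],[0.12,0,0],[0.15,0,0],[0.18,0,0],[0.2,0,0],[0.2,0,0],[0.2,0,0],[0.2,0,0]],"turn":[0,0,0,0,0,0,0,0,0,0]}'
python3 - <<'E'
from h import *
T=vision.read_camera("top");S=vision.read_camera("scene");cv2.imwrite("pics/top4.png",T)
f=lambda i:cv2.resize(i,None,fx=4,fy=4,interpolation=cv2.INTER_CUBIC)
cv2.imwrite("pics/c4.png",np.hstack([f(T[155:255,115:205]),f(S[140:240,285:385])]))
g=T.max(2).astype(int);m=(g<28).astype(np.uint8); m[:, :130]=0;m[:,180:]=0;m[190:220];m[:185]=0;m[225:]=0
n,l,s,c=cv2.connectedComponentsWithStats(m)
for i in range(1,n):
    if s[i,4]>40:
        pts=np.argwhere(l==i)[:,::-1].astype(np.float32);r=cv2.minAreaRect(pts);B=cv2.boxPoints(r);w=back("top",B,.121);e=[w[1]-w[0],w[2]-w[1]];e=max(e,key=np.linalg.norm);print(s[i],r,back("top",c[i],.121),np.degrees(np.arctan2(e[1],e[0])))
E
```

```text
clock: 5.95
ee_pos: [0.5337, 0.1922, 0.2264]
eef_rot: [[0.099, 0.995, 0.007], [0.995, -0.099, 0.002], [0.002, 0.007, -1.0]]
ft_force: [0.5, 1.1, -1.0]
opening: 0.498
clock: 6.95
ee_pos: [0.5518, 0.3901, 0.2213]
eef_rot: [[0.099, 0.995, -0.0], [0.995, -0.099, -0.0], [-0.0, -0.0, -1.0]]
ft_force: [0.3, -0.1, -0.3]
opening: 0.501
[137 199  27   8 141] ((150.06707763671875, 202.39633178710938), (26.503570556640625, 5.190281867980957), 6.34019136428833) [[0.53167182 0.18807311 0.121     ]] -95.86281028724665
```

View pics/c4.png

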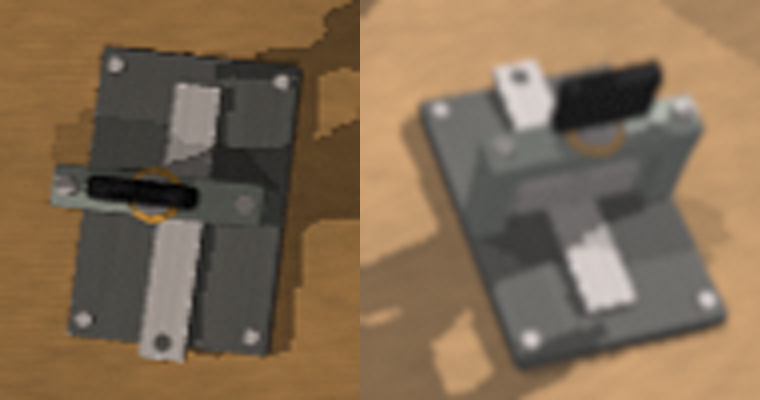

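The handle, from (90,187) to (196,195), lies along the bridge at −95.9° against a bed yaw of −5.4°, so it stands at about 90°. The gauge is in the same pixels as before, and the gripper is clear.

```bash
python3 -c "
from rig import env; print(env.job_done())"
```

```text
the job is handed in; nothing more can be done
None
```

I turned the screw handle on the spreader with the gauge about 60° clockwise, then let go, backed the arm away and handed the job in at about 7 s of the 29 s allowed.

- **Handle angle:** it measures about 90° clockwise of the bed, in line over the bridge and inside the 80 to 105° window.
- **Gauge:** it shows at the same pixels as before the turn.
- **Forces:** wrist force readings at the end of each move stayed under about 10 N. I took no readings within the moves.
- **Other spreader:** the arm never went near it. I did not look at it again at the end.

The first grasp was about 2 mm off the screw axis, so I re-centred before turning. I judged the drag on the gauge from the handle angle alone; I did not measure it directly.

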